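# Move the castings basket from the open hook to the gated hook

### The job

Take the small wire basket with the castings off the open double hook and, without setting it down on anything and keeping it level, hang it on the other double hook, the one with the sprung orange-nosed gate. Slide its bar back along the prongs under the gate, pressing gently (well under 25 N), until the gate has snapped shut in front of the bar and the bar holds the white plunger pressed in; then let go. Keep the castings in the basket and leave the other things on the desk alone.

Things in the scene. Friction and masses are not known exactly. Their poses are not given: they have to be found in the camera images.
- basket: Steel wire basket, 60 (x) x 80 (y) mm, rim 42 mm high, about 0.25 kg, with a rigid bail: a round bar 8 mm thick, 100 mm long along y, its centre 95 mm above the underside, bearing a blue grip tab. Origin: centre of the underside, 74 mm up when hanging. Bail wires pass 8 mm inside the prongs. The rim lies 40 mm below the prongs: lift it off by 15 to 30 mm, no more, then slide it out forwards.
- basket_bar (a point): Centre of the basket's bar (95 mm above the basket's underside). The bar's free ends, at y +-38 mm, lie on the two prongs of a hook.
- basket_grip (a point): Middle of the blue grip tab above the bar, 40 mm above the bar's centre. Tab: 10 mm thick along x, 24 mm wide along y, from 4 mm below to 56 mm above the bar's centre. Grip it from above, closing along x. It reaches no wall: 35 mm or more is free before and behind it.
- castings: Card with gold-coloured castings, 30x36x9 mm, 0.05 kg, lying loose on the basket's floor. Origin: centre of its underside.
- stand_a: Open hook stand, grey base, fixed; the basket hangs here at first. Origin: on the desk under the seat. Two prongs along x at y +-38 mm (6 mm wide, upper edges 165 mm up, x -58 to +49 mm) with tips at x -63 turned up to 11 mm above the edges; a 7 mm stop at x +7; back plate at x +45 to +53, column behind. Its front, open, is -x.
- stand_b: Gated hook stand, green base, fixed; the goal. Origin and sizes as stand_a, but its whole fork (prongs, stops, gate, plunger) is clamped up to 10 mm nearer or farther along x than nominal; the shift is not reported: feel or see it. In fork x: the gate stops a bar's centre at -17 mm; past the gate the bar sits at -1 to +3, between gate and rigid stops; 0 is the origin plus the shift.
- gate (a joint): Sprung gate of stand_b: two arms over the prongs, hinged behind, with round orange noses (12 mm thick) hanging 4.5 mm above the prongs. 0 rad = shut, grows as it is lifted (max 0.5). An 8 mm bar slid towards +x lifts it 0.07 rad, taking about 4 to 9 N, passes, and the gate drops shut behind it; the arms bar the way from above.
- plunger (a joint): White spring pin (8 mm) of stand_b between the prongs, pressed towards +x by the tab's foot when the bar is in the seat. 0 m = out; about 0.0045 to 0.009 with the bar seated behind the gate; 1.3 N at most; 0.012 max.
- articulator: Dental articulator, fixed furniture left of the middle of the desk: x 0.50 to 0.71, y 0.06 to 0.30 m, frame up to 0.21 m and a thin pin at (0.58, 0.17) up to 0.31 m high. Pass in front of it (x under 0.45) or above.
- model_upper: Plaster model of an upper jaw, 55x63x21 mm, bystander. Origin: centre of its underside.
- beaker: Clear beaker, 78x78x101 mm, bystander. Origin: centre of its underside.
- wax_jar: Wax jar with a yellow lid, 45x45x42 mm, bystander. Origin: centre of its underside.
- burner: Small glass spirit burner, 47x47x59 mm, bystander. Origin: centre of its underside.

How it is judged:
By the outcome, as a careful person would: the job done as asked, in the order asked, and still so for the second after the job is handed in, with the robot touching nothing.
It also fails if it takes over 64 s, if anything falls off the work surface, if the arm or the gripper's body presses on something with over 40 N, if the wrist force passes 120 N, or if a joint passes its speed limit or range.

### The arm

A 7-joint arm with a two-finger parallel gripper is mounted at the origin on a cart in front of the work surface, level with it; the furniture and walls round the work are solid. World frame = base frame: x ahead of the robot, y to its left, z up, the work surface at z = 0. Lengths are in m, angles in rad, forces in N, time in s.
With the tool pointing down it reaches from about 0.425 to 0.875 m from the base axis. Payload 4.7 kg.
Tool frame: the origin (TCP) lies midway between the tips of the shut fingers; the grasp point (between the pads) lies 19 mm behind it; z points along the fingers, y is the line along which they close (so a half turn about z gives the same grasp; the last joint's range is limited). The gripper opens to 87 mm and grips with 3 to 60 N. Pads are 19 mm wide; open, the fingers measure 117 mm over their backs; the gripper's body (75 mm by 190 mm) begins 51 mm behind the grasp point.
Start: joints at [1.324, 0.321, -0.07, 1.45, 0.023, 1.371, -0.057], TCP at [0.168, -0.628, 0.223] pointing down, gripper open.
Joint ranges: [-2.86, 2.86], [-0.3, 2.09], [-1.38, 1.24], [0.06, 2.45], [-1.56, 4.7], [0.09, 2.05], [-2.69, 2.69]. Speed limits (rad/s): [2.57, 2.57, 3.14, 3.14, 3.14, 3.14, 3.14].

### API

Orientations are given as a rotation vector (axis times angle).
In Python, from bench import ctrl gives the robot as it stands.
- The arm moves only by the tool move_tool, called as a command line: name --pt "numbers of a row" for each row, then --argument value for the rest. Schema: {"type":"object","properties":{"plan":{"type":"array","items":{"type":"array","items":{"type":"number"},"minItems":5,"maxItems":5},"minItems":1,"maxItems":20},"squeeze":{"type":"number"},"only":{"type":"string"},"quiet":{"type":"boolean"},"lines":{"type":"string"}},"required":["plan"],"additionalProperties":false}. plan is a list of rows, 1 to 20 of them, each of 5 numbers: dx, dy, dz in units of 25 mm, then a turn about the tool's z in units of 0.1 rad, then the opening from 0.0 (shut) to 1.0 (fully open); each row is the pose to reach, as a shift and turn from the pose commanded when the call began, along the tool's axes at that moment; what a row does not reach only later rows make up. A row lasts 1/10 s, in which the tool goes at most 0.05 m and 0.15 rad, less where a joint would pass 70% of its speed; a pose out of reach is approached as far as the arm can. The fingers move at their own pace and stop on an object; squeeze is the grip in N (left out, the last holds). Time passes only in rows, so rows that do not move let the fingers close. The tool returns the time, the measured TCP pose, the force, the opening and the grip force at its end. only (a regular expression) keeps the lines of the reply that match it, lines (a string "A,B") keeps lines A to B, and quiet returns only ok. Input that does not fit is refused with a message, and nothing moves.
- ctrl.get_state(): the state, without advancing time (a new reading comes with each control period).
- ctrl.get_image(name): name is "scene" or "side" or "wrist"; returns the picture (384x512x3 uint8, red, green, blue); there is no depth.
- ctrl.camera_model(name): a dict with "vertical_fov" (degrees; the focal length in pixels is half the picture's height over the tangent of half this angle, whatever the lens; pixels are square), "cx", "cy" (the principal point, pixels), "rvec" (rotation vector, rad) and "tvec" (3), from world to camera coordinates, as OpenCV has them; the wrist camera has in their place "hand_eye" (4x4, takes a point from camera to tool coordinates, whose origin is the TCP and whose axes are the flange's). Camera axes: x right, y down, z forward; pixel columns grow to the right and rows downward; lengths in m; the calibration is good to about 2 mm. A picture is of the moment at which its call begins: read the wrist's pose just before it. camera_model takes no time and is no camera call.
- ctrl.close_job(): hands the job in; it is judged then, once.
The state is a dict: "time": time; "joint_positions": joint angles; "qd": joint speeds; "joint_torque": joint torques, N m; "position": TCP position; "tool_rot": TCP orientation; "ft_force": force on the tool from outside, world axes, zero at the start; "torque": the same for the moment, N m; "grip_width": opening from 0.0 (shut) to 1.0 (fully open); "grip_force": force on a finger pad.
Only numpy, scipy, OpenCV 4.12 (cv2) and the standard library are available. Lean on these libraries where they do the work, as an engineer would, in place of code of your own. Each camera call takes 0.05 s, during which the arm holds its last target. There are 200 camera calls.

## Working session

There is one attempt and no reset: what is moved stays moved. The work goes in short steps, Python scripts to look and compute and a tool call to move; the robot and the scene stay as the last step left them, time stands still between calls to the robot, and variables do not carry over. Pictures are saved under pics/ and viewed, at most 10 in all, crops included, and the job is handed in when it is done.

```bash
ls; mkdir -p pics
```

Run:
```python
from bench import ctrl
import cv2, numpy as np
s=ctrl.get_state()
for k,v in s.items(): print(k,np.round(v,3))
a=ctrl.get_image("scene");b=ctrl.get_image("side")
cv2.imwrite("pics/scene.png",a[...,::-1]);cv2.imwrite("pics/side.png",b[...,::-1])
for n in("scene","side","wrist"):print(n,ctrl.camera_model(n))
```

```text
bench.py
pics
time 0.0
joint_positions [ 1.324  0.322 -0.07   1.452  0.023  1.371 -0.057]
qd [-0.001  0.    -0.002 -0.001 -0.002 -0.001 -0.001]
joint_torque [-0.0000e+00 -4.9129e+01 -4.0400e-01 -3.1253e+01 -6.4000e-02  4.4000e-02
  0.0000e+00]
position [ 0.167 -0.628  0.221]
tool_rot [-3.113e+00 -4.080e-01  1.000e-03]
ft_force [ 0.324 -0.782  0.349]
torque [ 0.008  0.052 -0.017]
grip_force 0.0
grip_width 0.996
scene {'vertical_fov': 43.860003886087355, 'cx': 254.26792416852635, 'cy': 190.28888757867045, 'rvec': array([ 2.26921645, -0.84638215,  0.33883599]), 'tvec': array([-0.48478508,  0.35201832,  1.68089084])}
side {'vertical_fov': 46.143466998541875, 'cx': 260.2077308693218, 'cy': 194.49596131299967, 'rvec': array([ 0.48669633, -2.60462393,  1.39362122]), 'tvec': array([0.50178935, 0.26088373, 1.42242609])}
wrist {'vertical_fov': 62.46686300397102, 'cx': 255.32004237069947, 'cy': 192.7172695192195, 'hand_eye': array([[ 1.26162505e-03, -9.67798835e-01, -2.51721717e-01,
         6.80675164e-02],
       [ 9.99999110e-01,  1.11181800e-03,  7.37352989e-04,
         2.89499848e-04],
       [-4.33740628e-04, -2.51722423e-01,  9.67799377e-01,
        -1.63069187e-01],
       [ 0.00000000e+00,  0.00000000e+00,  0.00000000e+00,
         1.00000000e+00]])}
```

View pics/scene.png

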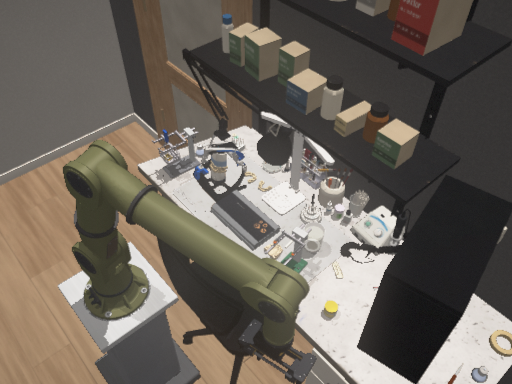

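View pics/side.png

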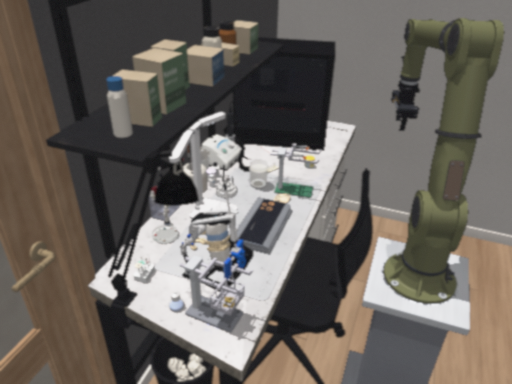

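The scene view shows the grey stand with the basket near (180,150) and the green-based stand near (292,255). In the side view they are near (215,295) and (295,175). I'll zoom in on both.

Run:
```python
import cv2, numpy as np
a=cv2.imread("pics/scene.png");b=cv2.imread("pics/side.png")
def c(i,x,y,w=80,h=60): return cv2.resize(i[y:y+h,x:x+w],(400,300),interpolation=cv2.INTER_CUBIC)
cv2.imwrite("pics/z1.png",np.vstack([np.hstack([c(a,145,120),c(b,180,240,100,75)[:300,:400]]),np.hstack([c(a,260,220),c(b,250,140)])]))
```

```text
(no output)
```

View pics/z1.png

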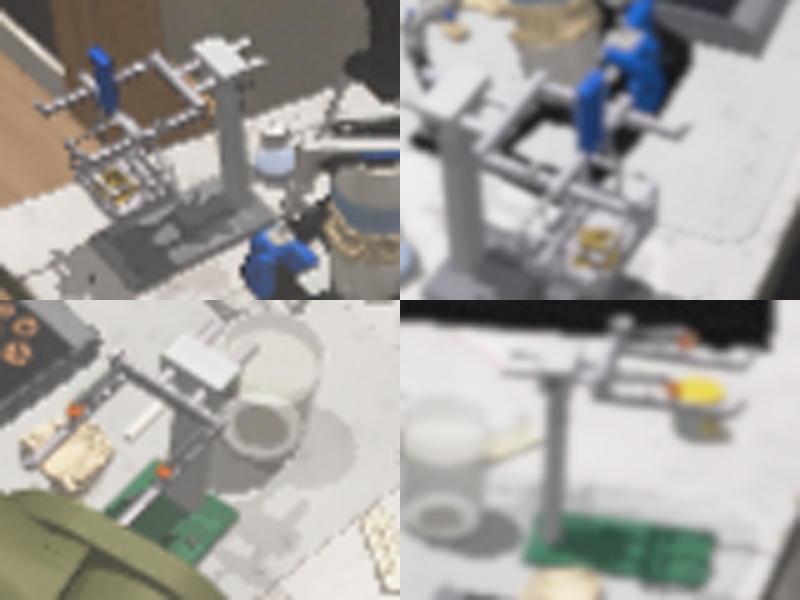

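Top left: the basket's blue tab is at scene px (166,136). Top right: the same tab is at side px (228,268). Bottom: the orange noses are at scene (275,242) and (293,254), and at side (305,158) and (308,148). Next I triangulate with colour centroids.

Create h.py:
```python
import cv2, numpy as np
from bench import ctrl
from scipy.spatial.transform import Rotation as R
def P(n,s=None):
    m=ctrl.camera_model(n); f=192/np.tan(np.radians(m["vertical_fov"])/2)
    K=np.array([[f,0,m["cx"]],[0,f,m["cy"]],[0,0,1]])
    if n!="wrist": E=np.c_[cv2.Rodrigues(m["rvec"])[0],m["tvec"]]
    else:
        T=np.eye(4);T[:3,:3]=R.from_rotvec(s["tool_rot"]).as_matrix();T[:3,3]=s["position"]
        E=np.linalg.inv(T@m["hand_eye"])[:3]
    return K@E
def tri(pa,a,pb,b):
    X=cv2.triangulatePoints(pa,pb,np.float64(a).reshape(2,1),np.float64(b).reshape(2,1))[:,0]; return X[:3]/X[3]
def proj(p,X):
    q=p@np.r_[X,1]; return q[:2]/q[2]
def cent(img,lo,hi,box):
    x,y,w,h=box; hsv=cv2.cvtColor(img[y:y+h,x:x+w],cv2.COLOR_BGR2HSV)
    n,l,st,c=cv2.connectedComponentsWithStats(cv2.inRange(hsv,lo,hi))
    return [(c[i]+[x,y],st[i]) for i in np.argsort(-st[1:,4])+1 if st[i,4]>2]
```

Run:
```python
from h import *
a=cv2.imread("pics/scene.png");b=cv2.imread("pics/side.png")
B=((105,150,60),(125,255,255)); O=((2,130,120),(14,255,255))
for n,i,bb,ob in(("scene",a,(155,122,20,30),(265,230,45,35)),("side",b,(218,250,18,35),(295,140,22,26))):
    for nm,c,bx in(("blue",B,bb),("or",O,ob)):
        for q,s in cent(i,*c,bx)[:3]: print(n,nm,q.round(2),s)
pa,pb=P("scene"),P("side")
np.set_printoptions(precision=4,suppress=True)
print("tab",tri(pa,pb=pb,a=(165.8,136),b=(227.75,268)))
print("noseL",tri(pa,(275.4,242.2),pb,(304.8,158)),"noseR",tri(pa,(293,254),pb,(307.6,148.2)))
```

```text
scene blue [164.43 131.14] [8 8 4 3 7]
scene or [274.33 241.67] [ 9 11  2  2  3]
scene or [292.33 253.67] [27 23  2  2  3]
side blue [227.19 267.25] [ 7  8  5 19 77]
side blue [233.62 254.15] [14  3  4  4 13]
tab [0.4887 0.3748 0.1944]
noseL [ 0.4738 -0.3011  0.1712] noseR [ 0.4839 -0.376   0.1738]
```

Run:
```python
from h import *
np.set_printoptions(precision=3,suppress=True)
pa,pb=P("scene"),P("side")
def onz(p,uv,z):
    A=np.c_[p[:,:2],-np.r_[uv,1]]; return np.linalg.solve(A,-(p[:,2]*z+p[:,3]))[:2]
print("monitor bottom front z0,.1:",[onz(pa,(358,350),z) for z in(0,.1)],[onz(pb,(325,150),z) for z in(0,.1)], "far",onz(pb,(236,145),0),onz(pa,(438,384),0))
X=[tri(pa,u,pb,v) for u,v in(((358,350),(325,150)),((388,258),(335,40)),((430,180),(240,50)),((300,128),(205,130)))]
for x in X: print(x,proj(pa,x),proj(pb,x))
for nm,u in(("basecornersB",(281.5,255)),("",(308,262)),("column top",(300,232))): print(nm,onz(pa,u,0.0),onz(pa,u,.19))
print("tcp px scene",proj(pa,ctrl.get_state()["position"]))
```

```text
monitor bottom front z0,.1: [array([ 0.475, -0.702]), array([ 0.428, -0.721])] [array([ 0.478, -0.712]), array([ 0.443, -0.525])] far [ 0.881 -0.596] [ 0.577 -0.934]
[ 0.474 -0.703  0.004] [358.311 349.704] [325.272 150.188]
[ 0.479 -0.69   0.506] [389.446 256.165] [336.197  41.043]
[ 0.845 -0.576  0.449] [431.257 177.804] [241.353  51.511]
[ 0.784 -0.076  0.343] [297.507 131.77 ] [201.128 125.971]
basecornersB [ 0.543 -0.27 ] [ 0.444 -0.362]
 [ 0.595 -0.357] [ 0.49  -0.438]
column top [ 0.672 -0.238] [ 0.557 -0.334]
tcp px scene [274.726 366.292]
```

Units first: shifts go in units of 25 mm and turns go in units of 0.1 rad. So 0.2 m is 8, -0.16 m is -6.4, -1.35 rad is -13.5.

move_tool --pt "0 0 -2 0 1" --pt "1.6 -0.4 -4 -1 1" --pt "3.2 -1.2 -5.2 -2.5 0.5" --pt "4.8 -1.6 -6.4 -4 0.35" --pt "6.4 -2 -6.4 -5.5 0.35" --pt "8 -2.8 -6.4 -7 0.35" --pt "9.6 -3.2 -6.4 -8.5 0.35" --pt "11.2 -4 -6.4 -10 0.35" --pt "12.4 -4.4 -6.4 -11.5 0.35" --pt "13.6 -4.64 -6.4 -13 0.35" --pt "13.6 -4.64 -6.4 -13.5 0.35" --pt "13.6 -4.64 -6.4 -13.5 0.35" --pt "13.6 -4.64 -6.4 -13.5 0.35" --squeeze 20

```text
time: 1.4
position: [0.4655, -0.4289, 0.3821]
tool_rot: [-2.179, -2.262, 0.001]
ft_force: [-0.6, -0.2, -0.4]
grip_width: 0.35
grip_force: 0.0
```

Run:
```python
from h import *
import json
s=ctrl.get_state(); a=ctrl.get_image("wrist")[...,::-1]
cv2.imwrite("pics/w1.png",a); json.dump({k:list(s[k]) for k in("position","tool_rot","joint_positions")},open("w1.json","w"))
p=P("wrist",s)
for X in([.4738,-.3011,.1712],[.4839,-.376,.1738]): print(proj(p,np.array(X)))
print(s["tool_rot"],s["position"],s["joint_positions"])
```

```text
[267.82024962  54.33717016]
[273.51713085 124.60696394]
[-2.17889346e+00 -2.26216196e+00  1.08365924e-03] [ 0.46548551 -0.42890183  0.38210734] [ 1.0060484   0.29009179 -0.40826058  1.19676811  0.11503369  1.67754565
  0.66282169]
```

View pics/w1.png

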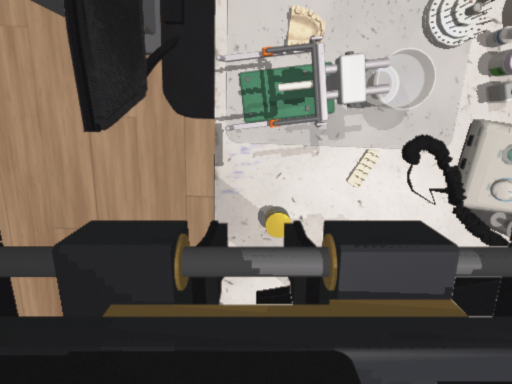

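The wrist view shows stand B clearly: noses at about (266,51) and (272,123), prong tips at about (222,58) and (222,128), beaker behind the column, wax jar at (278,225).

Add to h.py:
```python
def onz(p,uv,z):
    A=np.c_[p[:,:2],-np.r_[uv,1]]; return np.linalg.solve(A,-(p[:,2]*z+p[:,3]))[:2]
```

Run:
```python
from h import *
import json
np.set_printoptions(precision=4,suppress=True)
a=cv2.imread("pics/w1.png"); s=json.load(open("w1.json")); p=P("wrist",s)
N=[]
for q,st in cent(a,(3,120,90),(18,255,255),(255,35,30,100))[:4]:
    print(q,st,onz(p,q,.1755)); 
c=cv2.resize(a[25:145,210:370],(800,600),interpolation=cv2.INTER_CUBIC); cv2.imwrite("pics/z2.png",c)
```

```text
[266.26  52.02] [ 8 12 11  9 50] [ 0.4719 -0.2995]
[272.3   122.475] [14 84 10  8 40] [ 0.4823 -0.3736]
```

View pics/z2.png

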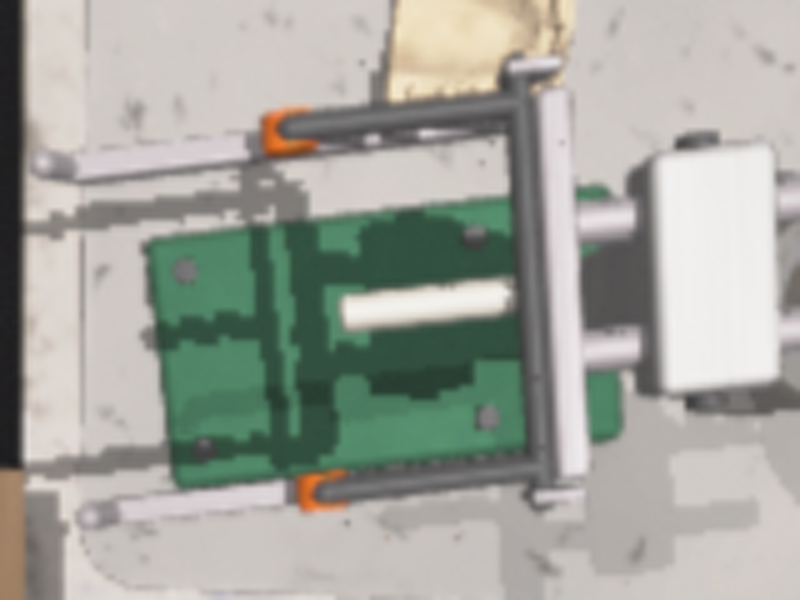

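Run:
```python
from h import *
import json
np.set_printoptions(precision=4,suppress=True)
s=json.load(open("w1.json")); p=P("wrist",s)
g=lambda u,v,z: onz(p,(210+u/5-.4,25+v/5-.4),z)
def ang(a,b): d=b-a; return np.degrees(np.arctan2(d[1],d[0])).round(2)
L,Rn=g(288,131,.1755),g(321,492,.1755)
print("noses",L,Rn,ang(Rn,L)-90)
print("prongL",g(75,165,.165),g(250,148,.165),ang(g(75,165,.165),g(250,148,.165)))
print("prongR",g(115,512,.165),g(295,490,.165),ang(g(115,512,.165),g(295,490,.165)))
print("plate",[(g(553,92,z),g(577,470,z),ang(g(577,470,z),g(553,92,z))-90) for z in(.165,.18)])
print("plunger tip",g(345,311,.165),ang(g(345,311,.165),g(510,295,.165)))
for z in(0,.012):
  c=[g(*q,z) for q in((150,240),(180,485),(622,437),(608,188))]; print("base",c,np.mean(c,0),ang(c[0],c[3]),ang(c[1],c[2]),ang(c[1],c[0])-90,ang(c[2],c[3])-90)
print("cross tips",g(45,165,.176),g(92,515,.176))
```

```text
noses [ 0.4728 -0.2983] [ 0.484  -0.3741] 8.400000000000006
prongL [ 0.4259 -0.3054] [ 0.4648 -0.3003] 7.37
prongR [ 0.4364 -0.381 ] [ 0.4785 -0.3743] 9.04
plate [(array([ 0.5312, -0.2863]), array([ 0.5442, -0.3672]), np.float64(9.099999999999994)), (array([ 0.5285, -0.2892]), array([ 0.541 , -0.3669]), np.float64(9.099999999999994))]
plunger tip [ 0.488 -0.334] 7.49
base [array([ 0.4346, -0.303 ]), array([ 0.4467, -0.38  ]), array([ 0.5936, -0.3587]), array([ 0.5812, -0.2816])] [ 0.514  -0.3308] 8.3 8.27 8.930000000000007 9.099999999999994
base [array([ 0.4352, -0.3042]), array([ 0.4471, -0.3796]), array([ 0.5907, -0.3587]), array([ 0.5786, -0.2833])] [ 0.5129 -0.3315] 8.3 8.27 8.930000000000007 9.099999999999994
cross tips [ 0.4205 -0.3072] [ 0.4319 -0.3813]
```

Stand B has yaw ≈ 8.5° and fork origin ≈ (0.488, −0.335), from the noses and confirmed by the tips. Next I look at stand A.

To row units: 0.7 m is 28, 0.5 m is 20.

move_tool --pt "2 0 -0.8 0 0.35" --pt "4 0 -0.8 0 0.35" --pt "6 0 -0.8 0 0.35" --pt "8 0 -0.8 0 0.35" --pt "10 0 -0.8 0 0.35" --pt "12 0 -0.8 0 0.35" --pt "14 0 -0.8 0 0.35" --pt "16 0 -0.8 0 0.35" --pt "18 0 -0.8 0 0.35" --pt "20 0 -0.8 0 0.35" --pt "22 0 -0.8 0 0.35" --pt "24 0 -0.8 0 0.35" --pt "26 0.4 -0.8 0 0.35" --pt "28 0.4 -0.8 0 0.35" --pt "28.4 0.4 -0.8 0 0.35" --pt "28.4 0.4 -0.8 0 0.35" --pt "28.4 0.4 -0.8 0 0.35"

```text
time: 3.15
position: [0.4483, 0.2803, 0.4023]
tool_rot: [2.178, 2.263, -0.001]
ft_force: [0.0, -0.6, 1.1]
grip_width: 0.352
grip_force: 0.0
```

Run:
```python
from h import *
import json
s=ctrl.get_state(); a=ctrl.get_image("wrist")[...,::-1]
cv2.imwrite("pics/w2.png",a); json.dump({k:list(s[k]) for k in("position","tool_rot","joint_positions")},open("w2.json","w"))
q=proj(P("wrist",s),np.array([.4887,.3748,.195])); print(q,s["tool_rot"],s["position"])
for c,st in cent(a,(105,150,60),(125,255,255),(0,0,512,200))[:3]: print(c,st)
x,y=[int(np.clip(q[i]-h,0,[352,264][i])) for i,h in((0,70),(1,60))]; print(x,y)
cv2.imwrite("pics/z3.png",cv2.resize(a[y:y+120,x:x+160],(800,600),interpolation=cv2.INTER_CUBIC))
```

```text
[295.26944592  87.0473878 ] [ 2.17831718e+00  2.26311031e+00 -1.45692425e-03] [0.44827435 0.2802868  0.40230193]
[295.6124031   84.66666667] [289  72  14  25 258]
[301.77391304 194.06521739] [291 184  29  16 230]
[402.6        195.93333333] [400 195   6   3  15]
225 27
```

View pics/z3.png

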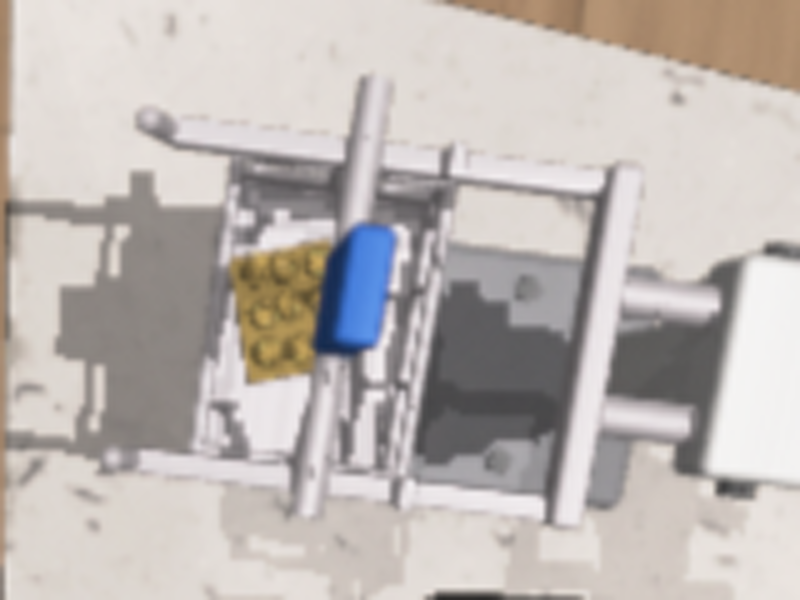

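The crop shows the tab's top face near crop (366,287), bar ends (374,78) and (308,512), and the castings lying in the basket. Stand A is yawed slightly clockwise.

Run:
```python
from h import *
import json
np.set_printoptions(precision=4,suppress=True)
s=json.load(open("w2.json")); p=P("wrist",s)
g=lambda u,v,z: onz(p,(225+u/5-.4,27+v/5-.4),z)
def ang(a,b): d=b-a; return np.degrees(np.arctan2(d[1],d[0])).round(2)
a,b=g(374,80,.169),g(308,512,.169); print("bar",a,b,(a+b)/2,ang(b,a)-90,np.linalg.norm(a-b))
print("tabtop",g(366,287,.225))
for q,r in(((170,130),(605,183)),((135,460),(550,508))): print("prong",g(*q,.165),g(*r,.165),ang(g(*q,.165),g(*r,.165)))
a,b=g(455,160,.17),g(402,490,.17);print("stops",a,b,(a+b)/2,ang(b,a)-90)
a,b=g(157,121,.176),g(115,460,.176);print("tips",a,b,(a+b)/2,ang(b,a)-90)
a,b=g(625,168,.165),g(566,520,.165);print("plate",a,b,ang(b,a)-90)
print("col top z .2",g(705,475,.2), g(745,260,.2))
print("tab via scene/w2",tri(P("side"),(227.75,268),p,(295.6,84.7)),tri(P("scene"),(165.8,136),p,(295.6,84.7)))
R0=R.from_rotvec(s["tool_rot"]).as_matrix(); print(R0)
```

```text
bar [0.493  0.4254] [0.4841 0.3273] [0.4886 0.3763] -5.200000000000003 0.09848671181861904
tabtop [0.4875 0.3757]
prong [0.4466 0.4135] [0.5497 0.406 ] -4.18
prong [0.4411 0.3379] [0.5445 0.3304] -4.17
stops [0.513  0.4089] [0.5066 0.3335] [0.5098 0.3712] -4.829999999999998
tips [0.4435 0.4135] [0.4364 0.338 ] [0.44   0.3758] -5.340000000000003
plate [0.554  0.4094] [0.5487 0.3276] -3.700000000000003
col top z .2 [0.5699 0.3406] [0.5728 0.3865]
tab via scene/w2 [0.4885 0.3771 0.1972] [0.4894 0.3775 0.1916]
[[-0.0382  0.9993 -0.0003]
 [ 0.9993  0.0382 -0.001 ]
 [-0.001  -0.0004 -1.    ]]
```

To row units: 0.16 m is 6.4, 0.212 m is 8.48, 0.122 rad is 1.22.

move_tool --pt "1.88 0.88 0 0.6 0.35" --pt "3.76 1.72 0 1.22 0.35" --pt "3.76 1.72 2 1.22 0.35" --pt "3.76 1.72 4 1.22 0.35" --pt "3.76 1.72 5.6 1.22 0.35" --pt "3.76 1.72 6.4 1.22 0.35" --pt "3.76 1.72 7.2 1.22 0.35" --pt "3.76 1.72 7.8 1.22 0.35" --pt "3.76 1.72 8.2 1.22 0.35" --pt "3.76 1.72 8.48 1.22 0.35" --pt "3.76 1.72 8.48 1.22 0.35" --pt "3.76 1.72 8.48 1.22 0.35"

```text
time: 4.4
position: [0.4873, 0.3774, 0.1912]
tool_rot: [2.311, 2.128, 0.002]
ft_force: [0.5, -0.7, 0.3]
grip_width: 0.35
grip_force: 0.0
```

Run:
```python
from h import *
s=ctrl.get_state(); a=ctrl.get_image("wrist")[...,::-1]
print(s["tool_rot"],s["ft_force"])
p=P("wrist",s)
b=ctrl.get_image("side")[...,::-1][225:325,170:290]
cv2.imwrite("pics/g1.png",np.hstack([cv2.resize(a,(400,300)),cv2.resize(b,(360,300),interpolation=cv2.INTER_CUBIC)]))
```

```text
[2.31071059e+00 2.12820951e+00 1.51870444e-03] [ 0.50482529 -0.66768155  0.27394659]
```

View pics/g1.png

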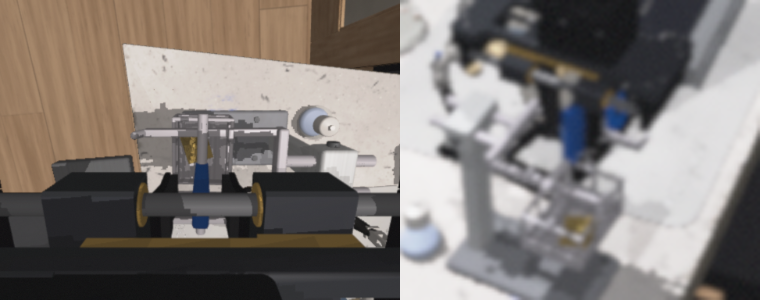

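The tab sits centred between the fingers, with the wires and castings clear. Closing.

move_tool --pt "0 0 0 0 0" --pt "0 0 0 0 0" --pt "0 0 0 0 0" --pt "0 0 0 0 0" --pt "0 0 0 0 0" --pt "0 0 0 0 0" --squeeze 40

```text
time: 5.1
position: [0.4873, 0.3772, 0.1907]
tool_rot: [2.311, 2.128, 0.001]
ft_force: [0.7, 0.4, 1.2]
grip_width: 0.114
grip_force: 39.9
```

move_tool --pt "0 0 -0.2 0 0" --pt "0 0 -0.4 0 0" --pt "0 0 -0.6 0 0" --pt "0 0 -0.8 0 0" --pt "0 0 -0.88 0 0" --pt "0 0 -0.88 0 0" --pt "0 0 -0.88 0 0"

```text
time: 5.8
position: [0.4869, 0.3771, 0.2124]
tool_rot: [2.311, 2.128, -0.0]
ft_force: [0.1, -0.0, -3.0]
grip_width: 0.11
grip_force: 39.9
```

```bash
python3 -c "
from h import *
s=ctrl.get_state();print(s['position'],R.from_rotvec(s['tool_rot']).as_matrix())"
```

```text
[0.48689826 0.37709951 0.21238035] [[ 8.19125293e-02  9.96639508e-01 -1.66548808e-04]
 [ 9.96639486e-01 -8.19125703e-02 -2.56517438e-04]
 [-2.69297854e-04 -1.44977126e-04 -9.99999953e-01]]
```

Holding: 40 N grip and about 3 N of weight. Next: slide out forwards, then raise.

To row units: -0.1 m is -4, -0.09 m is -3.6.

move_tool --pt "0 -0.2 0 0 0" --pt "0 -0.6 0 0 0" --pt "0 -1 0 0 0" --pt "0 -1.4 0 0 0" --pt "0 -1.8 0 0 0" --pt "0 -2.2 0 0 0" --pt "0 -2.6 0 0 0" --pt "0 -3 0 0 0" --pt "0 -3.4 0 0 0" --pt "0 -3.8 0 0 0" --pt "0 -4 0 0 0" --pt "0 -4 0 0 0" --pt "0 -4 -0.4 0 0" --pt "0 -4 -1.2 0 0" --pt "0 -4 -2 0 0" --pt "0 -4 -2.8 0 0" --pt "0 -4 -3.6 0 0" --pt "0 -4 -4 0 0" --pt "0 -4 -4 0 0"

```text
time: 7.7
position: [0.3882, 0.3861, 0.3141]
tool_rot: [-2.311, -2.128, -0.004]
ft_force: [-0.1, 0.5, -2.7]
grip_width: 0.111
grip_force: 39.9
```

Run:
```python
from h import *
s=ctrl.get_state(); M=R.from_rotvec(s["tool_rot"]).as_matrix()
for w in([.43,.2],[.45,0],[.43,-.2],[.384,-.3505]): print(w,(M.T@(np.array([*w,s["position"][2]])-s["position"])).round(4))
a=ctrl.get_image("wrist")[...,::-1];b=ctrl.get_image("side")[...,::-1][200:320,180:340]
cv2.imwrite("pics/g2.png",np.hstack([cv2.resize(a,(400,300)),cv2.resize(b,(400,300),interpolation=cv2.INTER_CUBIC)]))
```

```text
[0.43, 0.2] [-0.182   0.0571 -0.0003]
[0.45, 0] [-0.3796  0.0935 -0.0007]
[0.43, -0.2] [-0.5806  0.0901 -0.0011]
[0.384, -0.3505] [-0.7344  0.0566 -0.0015]
```

View pics/g2.png

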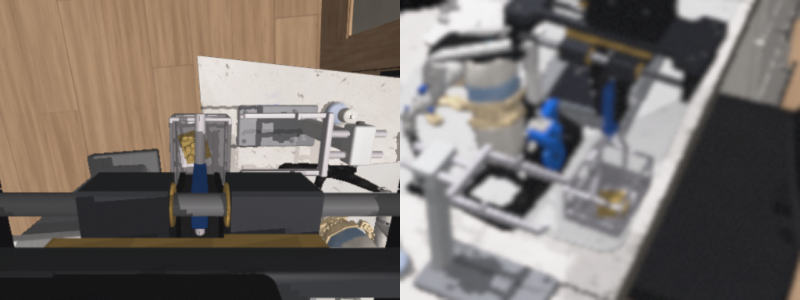

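The basket is clear of stand A, level, with the castings inside. Transit in front of the articulator at raised height.

To row units: -0.58 m is -23.2, -0.38 m is -15.2, -0.23 rad is -2.3.

move_tool --pt "-0.4 0.12 0 0 0" --pt "-1.2 0.4 0 0 0" --pt "-2.4 0.8 0 0 0" --pt "-4 1.32 0 0 0" --pt "-5.6 1.84 0 0 0" --pt "-7.2 2.28 0 0 0" --pt "-8.8 2.68 0 -0.2 0" --pt "-10.4 3.08 0 -0.4 0" --pt "-12 3.4 0 -0.6 0" --pt "-13.6 3.64 0 -0.8 0" --pt "-15.2 3.76 0 -1 0" --pt "-16.8 3.8 0 -1.2 0" --pt "-18.4 3.8 0 -1.4 0" --pt "-20 3.76 0 -1.6 0" --pt "-21.6 3.68 0 -1.8 0" --pt "-23.2 3.6 0 -2 0" --pt "-24.8 3.32 0 -2.15 0" --pt "-26.4 3 0 -2.3 0" --pt "-27.6 2.72 0 -2.3 0" --pt "-28.4 2.48 0 -2.3 0"

```text
time: 9.8
position: [0.3889, -0.3298, 0.3106]
tool_rot: [-2.053, -2.374, 0.001]
ft_force: [0.2, 0.8, -3.4]
grip_width: 0.114
grip_force: 39.9
```

move_tool --pt "-0.6 -0.16 0 0 0" --pt "-0.96 -0.2 0 0 0" --pt "-0.96 -0.2 0 0 0" --pt "-0.96 -0.2 0 0 0"

```text
time: 10.2
position: [0.3904, -0.3505, 0.3123]
tool_rot: [-2.048, -2.381, -0.001]
ft_force: [-0.0, 0.1, -3.1]
grip_width: 0.11
grip_force: 39.9
```

Add to h.py:
```python
def fork(X):
    t=np.radians(8.5); u=np.array([np.cos(t),np.sin(t)]); d=np.asarray(X[:2])-[.488,-.335]
    return (d@u).round(4),(d@[-u[1],u[0]]).round(4)
def yaw(s): M=R.from_rotvec(s["tool_rot"]).as_matrix(); return np.degrees(np.arctan2(M[1,1],M[0,1])).round(2), M[2].round(4)
```

```bash
python3 -c "
from h import *
s=ctrl.get_state();print(fork(s['position']),yaw(s),s['position'])"
```

```text
(np.float64(-0.0988), np.float64(-0.0009)) (np.float64(8.59), array([ 1.2e-03,  2.0e-04, -1.0e+00])) [ 0.39040294 -0.35046529  0.31228827]
```

move_tool --pt "0.04 -0.2 0 0 0" --pt "0.04 -0.4 0 0 0" --pt "0.04 -0.4 0.4 0 0" --pt "0.04 -0.4 1.2 0 0" --pt "0.04 -0.4 2 0 0" --pt "0.04 -0.4 2.8 0 0" --pt "0.04 -0.4 3.6 0 0" --pt "0.04 -0.4 4 0 0" --pt "0.04 -0.4 4 0 0" --pt "0.04 -0.4 4 0 0"

```text
time: 11.2
position: [0.3797, -0.3524, 0.2131]
tool_rot: [2.05, 2.379, -0.0]
ft_force: [0.2, 1.2, -2.5]
grip_width: 0.114
grip_force: 39.9
```

Run:
```python
from h import *
s=ctrl.get_state();print(fork(s['position']),yaw(s),s['position'])
a=ctrl.get_image("wrist")[...,::-1];b=ctrl.get_image("side")[...,::-1][125:215,250:370]
cv2.imwrite("pics/g3.png",np.hstack([cv2.resize(a,(400,300)),cv2.resize(b,(400,300),interpolation=cv2.INTER_CUBIC)]))
```

```text
(np.float64(-0.1096), np.float64(-0.0012)) (np.float64(8.49), array([-8.e-04,  4.e-04, -1.e+00])) [ 0.37974688 -0.35243729  0.21311531]
```

View pics/g3.png

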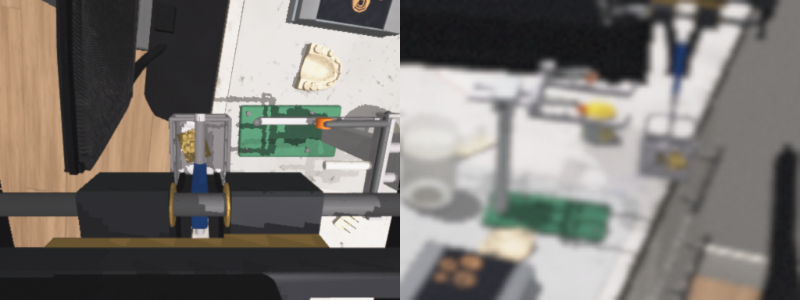

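The basket hangs in front of the stand B prongs, level, with the castings inside. I move in over the tips and lower in front of the gate.

To row units: 0.001 m is 0.04, 0.073 m is 2.92.

move_tool --pt "0.04 0.4 0 0 0" --pt "0.04 0.8 0 0 0" --pt "0.04 1.2 0 0 0" --pt "0.04 1.6 0 0 0" --pt "0.04 2 0 0 0" --pt "0.04 2.4 0 0 0" --pt "0.04 2.8 0 0 0" --pt "0.04 2.92 0 0 0" --pt "0.04 2.92 0 0 0" --pt "0.04 2.92 0 0 0"

```text
time: 12.3
position: [0.4511, -0.3408, 0.2124]
tool_rot: [-2.051, -2.379, 0.001]
ft_force: [1.1, -0.4, -3.3]
grip_width: 0.114
grip_force: 39.9
```

```bash
python3 -c "
from h import *
s=ctrl.get_state();print(fork(s['position']),yaw(s),s['position'])"
```

```text
(np.float64(-0.0373), np.float64(-0.0002)) (np.float64(8.46), array([-0.e+00, -7.e-04, -1.e+00])) [ 0.45113412 -0.34075375  0.21243176]
```

move_tool --pt "0 0 0.2 0 0" --pt "0 0 0.4 0 0" --pt "0 0 0.56 0 0" --pt "0 0 0.68 0 0" --pt "0 0 0.76 0 0" --pt "0 0 0.8 0 0" --pt "0 0 0.8 0 0" --pt "0 0 0.8 0 0"

```text
time: 13.1
position: [0.4517, -0.3406, 0.1927]
tool_rot: [2.051, 2.379, -0.0]
ft_force: [0.8, 0.2, -3.2]
grip_width: 0.114
grip_force: 39.9
```

```bash
python3 -c "
from h import *
s=ctrl.get_state();print(fork(s['position']),yaw(s),s['position'])"
```

```text
(np.float64(-0.0367), np.float64(-0.0001)) (np.float64(8.48), array([-3.e-04,  2.e-04, -1.e+00])) [ 0.45168595 -0.3405666   0.19272347]
```

To row units: 0.001 m is 0.04.

move_tool --pt "0 0 0.04 0 0" --pt "0 0 0.04 0 0" --pt "0 0 0.04 0 0" --lines "1,4"

```text
time: 13.4
position: [0.4516, -0.3405, 0.1916]
tool_rot: [2.051, 2.38, -0.0]
ft_force: [-0.1, 0.0, -2.8]
```

move_tool --pt "0 0 0.04 0 0" --pt "0 0 0.04 0 0" --pt "0 0 0.04 0 0" --lines "1,4"

```text
time: 13.7
position: [0.4517, -0.3406, 0.1908]
tool_rot: [2.051, 2.379, -0.0]
ft_force: [0.1, -0.1, -0.8]
```

move_tool --pt "0 0 0.02 0 0" --pt "0 0 0.02 0 0" --pt "0 0 0.02 0 0" --lines "1,4"

```text
time: 14.0
position: [0.4517, -0.3407, 0.1906]
tool_rot: [2.051, 2.379, -0.0]
ft_force: [-0.8, 0.1, 2.6]
```

Contact. I ease off half a millimetre and slide to just before the gate.

move_tool --pt "0 0 -0.02 0 0" --pt "0 0.24 -0.02 0 0" --pt "0 0.48 -0.02 0 0" --pt "0 0.64 -0.02 0 0" --pt "0 0.72 -0.02 0 0" --pt "0 0.72 -0.02 0 0" --lines "1,4"

```text
time: 14.6
position: [0.4703, -0.3377, 0.1907]
tool_rot: [2.05, 2.38, 0.001]
ft_force: [-0.3, -0.8, 1.8]
```

move_tool --pt "0 0.04 0 0 0" --pt "0 0.08 0 0 0" --pt "0 0.12 0 0 0" --pt "0 0.12 0 0 0" --lines "1,4"

```text
time: 15.0
position: [0.4719, -0.3376, 0.1906]
tool_rot: [-2.051, -2.379, 0.001]
ft_force: [-2.9, -0.7, 3.3]
```

move_tool --pt "0 0.04 0 0 0" --pt "0 0.08 0 0 0" --pt "0 0.12 0 0 0" --pt "0 0.12 0 0 0" --lines "1,4"

```text
time: 15.4
position: [0.4727, -0.3376, 0.1905]
tool_rot: [-2.05, -2.375, 0.005]
ft_force: [-9.0, 0.0, 6.9]
```

```bash
python3 -c "
from h import *
s=ctrl.get_state();print(fork(s['position']),yaw(s),s['position'])"
```

```text
(np.float64(-0.0155), np.float64(-0.0003)) (np.float64(8.41), array([ 7.0e-04, -5.1e-03, -1.0e+00])) [ 0.47271934 -0.33759036  0.19050813]
```

The gate contact is where expected (about −16 mm). I continue in small steps with a little less downward load.

To row units: 0.0015 m is 0.06, 0.001 m is 0.04.

move_tool --pt "0 0 -0.02 0 0" --pt "0 0.04 -0.02 0 0" --pt "0 0.06 -0.02 0 0" --pt "0 0.06 -0.02 0 0" --lines "1,4"

```text
time: 15.8
position: [0.4754, -0.3373, 0.1906]
tool_rot: [-2.051, -2.377, 0.003]
ft_force: [-4.5, -1.6, 2.0]
```

move_tool --pt "0 0.04 0 0 0" --pt "0 0.06 0 0 0" --pt "0 0.06 0 0 0" --lines "1,4"

```text
time: 16.1
position: [0.4787, -0.3364, 0.1907]
tool_rot: [2.051, 2.38, 0.001]
ft_force: [-2.2, -1.1, -0.9]
```

```bash
python3 -c "
from h import *
s=ctrl.get_state();print(fork(s['position']),yaw(s),s['position'])"
```

```text
(np.float64(-0.0094), np.float64(-0.0)) (np.float64(8.5), array([ 0.e+00,  7.e-04, -1.e+00])) [ 0.4786995  -0.33640045  0.19070351]
```

To row units: 0.009 m is 0.36, 0.008 m is 0.32.

move_tool --pt "0 0.08 0 0 0" --pt "0 0.16 0 0 0" --pt "0 0.24 0 0 0" --pt "0 0.32 0 0 0" --pt "0 0.36 0 0 0" --pt "0 0.36 0 0 0" --pt "0 0.36 0 0 0" --lines "1,4"

```text
time: 16.8
position: [0.4874, -0.3348, 0.1908]
tool_rot: [-2.05, -2.38, -0.001]
ft_force: [-0.9, -0.1, -3.1]
```

move_tool --pt "0 0.04 0 0 0" --pt "0 0.06 0 0 0" --pt "0 0.06 0 0 0" --lines "1,4"

```text
time: 17.1
position: [0.4886, -0.3349, 0.1909]
tool_rot: [-2.051, -2.379, -0.0]
ft_force: [-1.2, -0.1, -2.9]
```

```bash
python3 -c "
from h import *
s=ctrl.get_state();print(fork(s['position']),yaw(s),s['position'])"
```

```text
(np.float64(0.0006), np.float64(0.0)) (np.float64(8.48), array([ 3.e-04, -2.e-04, -1.e+00])) [ 0.48860573 -0.33486685  0.19086667]
```

To row units: 0.001 m is 0.04, 0.0005 m is 0.02.

move_tool --pt "0 0.02 0.02 0 0" --pt "0 0.04 0.02 0 0" --pt "0 0.04 0.02 0 0" --lines "1,4"

```text
time: 17.4
position: [0.4897, -0.335, 0.1908]
tool_rot: [2.051, 2.379, -0.0]
ft_force: [-2.1, 0.1, -1.0]
```

move_tool --pt "0 0.02 0 0 0" --pt "0 0.04 0 0 0" --pt "0 0.04 0 0 0" --lines "1,4"

```text
time: 17.7
position: [0.4907, -0.3349, 0.1907]
tool_rot: [2.051, 2.379, -0.0]
ft_force: [-2.7, -0.8, -0.3]
```

move_tool --pt "0 0.02 0 0 0" --pt "0 0.04 0 0 0" --pt "0 0.04 0 0 0" --lines "1,4"

```text
time: 18.0
position: [0.4911, -0.3348, 0.1907]
tool_rot: [-2.051, -2.379, 0.002]
ft_force: [-5.2, -0.2, 1.3]
```

The rigid stops are felt at about +2.7 mm in fork x, so the bar is fully in the seat. I ease off 1.5 mm, release and rise.

To row units: -0.0015 m is -0.06, -0.001 m is -0.04.

move_tool --pt "0 -0.04 0 0 0" --pt "0 -0.06 0 0 0" --pt "0 -0.06 0 0 0" --lines "1,4"

```text
time: 18.3
position: [0.4909, -0.3348, 0.1908]
tool_rot: [2.05, 2.379, 0.001]
ft_force: [-0.5, -1.3, 0.2]
```

move_tool --pt "0 0 0 0 0.15" --pt "0 0 0 0 0.25" --pt "0 0 0 0 0.35" --pt "0 0 0 0 0.35" --pt "0 0 0 0 0.35"

```text
time: 18.8
position: [0.4903, -0.3347, 0.1906]
tool_rot: [2.051, 2.38, 0.0]
ft_force: [0.1, 0.3, 0.8]
grip_width: 0.335
grip_force: 0.0
```

move_tool --pt "0 0 -0.4 0 0.35" --pt "0 0 -1.2 0 0.35" --pt "0 0 -2.4 0 0.35" --pt "0 0 -4 0 0.35" --pt "0 0 -5.6 0 0.35" --pt "0 0 -7.2 0 0.35" --pt "-1.6 0 -8 0 0.35" --pt "-3.2 -0.4 -8 0 0.35" --pt "-3.2 -0.4 -8 0 0.35" --pt "-3.2 -0.4 -8 0 0.35"

```text
time: 19.8
position: [0.4915, -0.4164, 0.3903]
tool_rot: [-2.053, -2.377, -0.001]
ft_force: [0.5, 0.6, 0.7]
grip_width: 0.351
grip_force: 0.0
```

Run:
```python
from h import *
s=ctrl.get_state(); a=ctrl.get_image("wrist")[...,::-1]; p=P("wrist",s)
q=proj(p,np.array([.489,-.335,.17])); print(q,s["position"])
x,y=[int(np.clip(q[i]-h,0,[352,264][i])) for i,h in((0,80),(1,60))]; print(x,y)
cv2.imwrite("pics/f.png",cv2.resize(a[y:y+120,x:x+160],(800,600),interpolation=cv2.INTER_CUBIC))
```

```text
[263.7102153   99.13023647] [ 0.49151179 -0.41635224  0.39029181]
183 39
```

View pics/f.png

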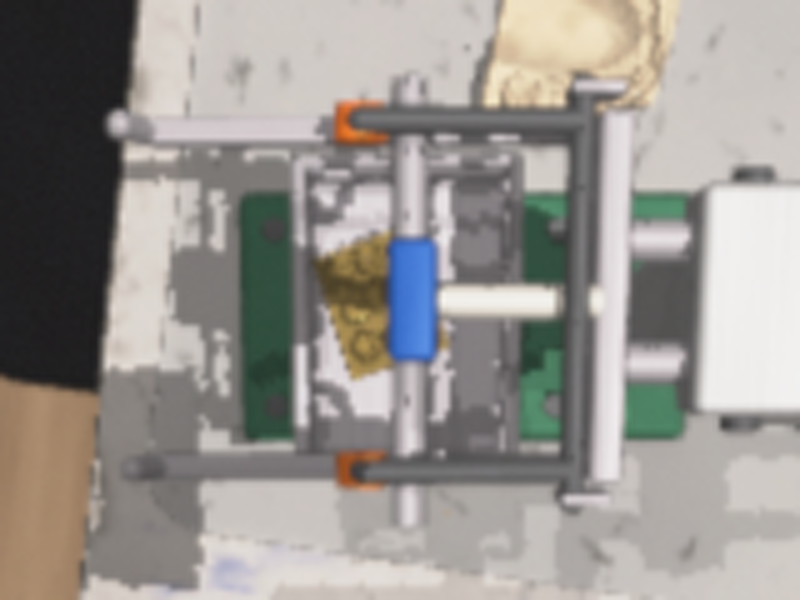

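The bar lies level behind both orange noses (noses at crop x≈360, bar at x≈408). The tab presses the white plunger in, the castings are inside, and the gripper is clear. Handing in.

```bash
python3 -c "
from bench import ctrl
print(ctrl.close_job())"
```

```text
the job is handed in; nothing more can be done
None
```

The basket hangs on the gated hook with its bar behind the shut gate and the plunger pressed in, the castings still inside and the gripper clear, and the job was handed in after about 20 s.

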